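# Line up the pastry cutters by size

## Task

Line up the four stainless pastry cutters in order of size on the row of four cork rounds: the smallest on the round at the timer's end of the strip, then growing along the row to the largest at the other end. Stand each one upright, rolled rim up as now, centred on its own round and let go of, and leave the timer and the glass jug where they stand.

Things in the scene. Friction and masses are not known exactly. Their poses are not given: they have to be found in the camera images.
- cutter_34: stainless round pastry cutter, a plain open tube 34 mm in outer diameter, 45 mm tall, wall 3 mm, about 41 g, standing upright on the bench with its rolled rim up; origin on its axis at the lower edge, z up along the axis. The four cutters differ only in diameter (34, 44, 54, 64 mm)
- cutter_44: stainless round pastry cutter, a plain open tube 44 mm in outer diameter, 45 mm tall, wall 3 mm, about 53 g, standing upright on the bench with its rolled rim up; origin on its axis at the lower edge, z up along the axis. The four cutters differ only in diameter (34, 44, 54, 64 mm)
- cutter_54: stainless round pastry cutter, a plain open tube 54 mm in outer diameter, 45 mm tall, wall 3 mm, about 65 g, standing upright on the bench with its rolled rim up; origin on its axis at the lower edge, z up along the axis. The four cutters differ only in diameter (34, 44, 54, 64 mm)
- cutter_64: stainless round pastry cutter, a plain open tube 64 mm in outer diameter, 45 mm tall, wall 3 mm, about 77 g, standing upright on the bench with its rolled rim up; origin on its axis at the lower edge, z up along the axis. The four cutters differ only in diameter (34, 44, 54, 64 mm)
- round_a: one of four identical flat cork rounds, 80 mm across, 3 mm thick, fixed in a row at 86 mm spacing on a fixed dark wooden strip (90 x 352 x 6 mm, flat on the bench); this one is at the strip's left end (+y, seen from the robot). Its top face is 9 mm above the bench. Origin at the centre of its underside (6 mm above the bench), y axis along the row, x axis across it, z up
- round_b: one of four identical flat cork rounds, 80 mm across, 3 mm thick, fixed in a row at 86 mm spacing on a fixed dark wooden strip (90 x 352 x 6 mm, flat on the bench); this one is second from the left. Its top face is 9 mm above the bench. Origin at the centre of its underside (6 mm above the bench), y axis along the row, x axis across it, z up
- round_c: one of four identical flat cork rounds, 80 mm across, 3 mm thick, fixed in a row at 86 mm spacing on a fixed dark wooden strip (90 x 352 x 6 mm, flat on the bench); this one is third from the left. Its top face is 9 mm above the bench. Origin at the centre of its underside (6 mm above the bench), y axis along the row, x axis across it, z up
- round_d: one of four identical flat cork rounds, 80 mm across, 3 mm thick, fixed in a row at 86 mm spacing on a fixed dark wooden strip (90 x 352 x 6 mm, flat on the bench); this one is at the strip's right end (-y). Its top face is 9 mm above the bench. Origin at the centre of its underside (6 mm above the bench), y axis along the row, x axis across it, z up
- timer: white countertop timer, a 68 mm round puck 28 mm tall with a black dial and a white bar grip on top (50 mm tall in all), standing loose on the bench just beyond one end of the strip, about 115 mm from the centre of the end round; a small white salt dish stands beyond the other end. Origin at the centre of its underside
- jug: glass jug, 100 mm across, 150 mm tall, with a side handle, standing loose on the bench to the robot's left, clear of the work; origin at the centre of its underside, z up
There are look-alikes about, which are no part of the job. Leave any blue or purple look-alike of the cutter_64 alone. What is shaped like the cutter_34 but red is not meant.

How it is judged:
At the end, for the whole second after the job is handed in: From the timer's end the rounds carry the 34, 44, 54 and 64 mm cutters, each centred within 12 mm, standing flat on the cork (lower edge 6 to 13 mm above the bench), upright with the rim up within 0.1 rad, at rest (below 0.02 m/s) (((horizontal distance between timer and round_a below 0.17 m and horizontal distance between cutter_34 and round_a below 0.012 m and horizontal distance between cutter_44 and round_b below 0.012 m and horizontal distance between cutter_54 and round_c below 0.012 m and horizontal distance between cutter_64 and round_d below 0.012 m) or (horizontal distance between timer and round_d below 0.17 m and horizontal distance between cutter_34 and round_d below 0.012 m and horizontal distance between cutter_44 and round_c below 0.012 m and horizontal distance between cutter_54 and round_b below 0.012 m and horizontal distance between cutter_64 and round_a below 0.012 m)) and angle between each of cutter_34, cutter_44, cutter_54, cutter_64's own z axis and vertical below 0.1 rad and linear speed of each of cutter_34, cutter_44, cutter_54, cutter_64 below 0.02 m/s and height (world z) of cutter_34 between 0.006 and 0.013 m and height (world z) of cutter_44 between 0.006 and 0.013 m and height (world z) of cutter_54 between 0.006 and 0.013 m and height (world z) of cutter_64 between 0.006 and 0.013 m); the robot touches nothing.
It fails at once if the timer is shifted by more than 30 mm (distance of timer from where it was at the start of the episode above 0.03 m).
It fails at once if the glass jug is shifted by more than 30 mm or tipped by more than 0.35 rad (distance of jug from where it was at the start of the episode above 0.03 m or angle between jug's own z axis and vertical above 0.35 rad).
It also fails if it takes over 96 s, if anything falls off the work surface, if the arm or the gripper's body presses on something with over 40 N, if the wrist force passes 120 N, or if a joint passes its speed limit or range.

## Robot

A 6-joint arm with a two-finger parallel gripper is mounted at the origin on the work surface. World frame = base frame: x ahead of the robot, y to its left, z up, the work surface at z = 0. Lengths are in m, angles in rad, forces in N, time in s.
With the tool pointing down it reaches from about 0.325 to 0.775 m from the base axis. Payload 9.3 kg.
Tool frame: the origin (TCP) lies midway between the tips of the shut fingers; the grasp point (between the pads) lies behind it (env.grasp_offset is the z of the grasp point in the tool frame, in m); z points along the fingers, y is the line along which they close (so a half turn about z gives the same grasp; the last joint's range is limited). The gripper opens to 85 mm and grips with 20 to 120 N. Pads are 22 mm wide; open, the fingers measure 114 mm over their backs; the gripper's body (76 mm by 85 mm) begins 54 mm behind the grasp point. The pads swing forward as they close: fully open they stand 13 mm farther back than shut.
Start: joints at [-1.5, 0.259, 0.021, 1.334, 0, 1.418], TCP at [0.122, -0.536, 0.21] pointing down, gripper open.
Joint ranges: [-3.04, 3.04], [-0.91, 1.82], [-1.04, 1.36], [-1.92, 1.95], [-1.52, 1.45], [-3.14, 3.14]. Speed limits (rad/s): [2.22, 2.22, 2.79, 3.14, 3.14, 3.14].

## Interface

Orientations are given as a 3x3 rotation matrix whose columns are the frame's x, y, z axes.
In Python, from workcell import readout, viewer, job, env gives the robot as it stands. The module is installed in compiled form; this text tells all that it offers.
- The arm moves only by the tool servo_tool, never from a script. Its argument "targets" is a list that holds one entry, the list of rows, each a list of 7 numbers: the opening in per cent of the stroke, from 0 (shut) to 100 (fully open), then the shift along the tool's x, y, z in m, then the turn, a rotation vector about the tool's x, y, z in rad. In form: [[[claw, tx, ty, tz, wx, wy, wz], ...]]. A call has 1 to 20 rows; each row is the pose to reach, as a shift and turn from the pose commanded when the call began, along the tool's axes at that moment; what a row does not reach only later rows make up. A row lasts 1/12 s, in which the tool goes at most 41.7 mm and 7.16 degrees, less where a joint would pass 70% of its speed; a pose out of reach is approached as far as the arm can. A call with a gripper value outside its range is refused whole. The fingers move at their own pace and stop on an object; "grip_force" is the grip in N (left out, the last holds). Time passes only in rows, so rows that repeat a pose let the fingers close. It gives the time, the measured TCP pose, the force, the opening and the grip force at its end, in the units of the state.
- readout.observe(): the state, without advancing time (a new reading comes with each control period).
- viewer.camera(name): name is "side" or "top" or "wrist"; returns a dict with "pixels" (480x640x3 uint8, blue, green, red), "fov_y" (degrees; the focal length in pixels is half the picture's height over the tangent of half this angle, whatever the lens; pixels are square), "cx", "cy" (the principal point, pixels), "xyz" and "rotation" of the camera in the world; the wrist camera has in their place "mount" (4x4, takes a point from camera to tool coordinates, whose origin is the TCP and whose axes are the flange's). Camera axes: x right, y up, looking along -z (the intrinsics and any distortion apply to the point x, -y, -z); pixel columns grow to the right and rows downward; lengths in m; the calibration is good to about 2 mm. A picture is of the moment at which its call begins: read the wrist's pose just before it. There is no depth.
- job.close_job(): hands the job in; it is judged then, once.
The state is a dict: "clock": time; "joint_positions": joint angles; "qd": joint speeds; "effort": joint torques, N m; "position": TCP position; "tool_rot": TCP orientation; "force": force on the tool from outside, world axes, zero at the start; "torque": the same for the moment, N m; "grip_width": finger opening in m; "grasp_force": force on a finger pad.
Only numpy, scipy, OpenCV 4.12 (cv2) and the standard library are available. Lean on these libraries where they do the work, as an engineer would, in place of code of your own. Each camera call takes 0.05 s, during which the arm holds its last target. There are 200 camera calls.

## Working session

There is one attempt and no reset: what is moved stays moved. The work goes in short steps, Python scripts to look and compute and a tool call to move; the robot and the scene stay as the last step left them, time stands still between calls to the robot, and variables do not carry over. Pictures are saved under pics/ and viewed, at most 14 in all, crops included, and the job is handed in when it is done.

Besides the shell and the picture viewer there is one more tool, called after ">>>" as name(argument=value, ...) on one line, values as JSON. servo_tool: Moves the arm, as the interface text tells. Its arguments: {"type":"object","properties":{"targets":{"type":"array","items":{"type":"array","items":{"type":"array","items":{"type":"number"}}}},"grip_force":{"type":"number"}},"required":["targets"]}

```bash
mkdir -p pics; python3 - <<'E'
from workcell import readout, viewer, job, env
import cv2
s=readout.observe(); print({k:s[k] for k in ("clock","position","tool_rot","grip_width","force")}, env.grasp_offset)
for n in("top","side"):
    c=viewer.camera(n); cv2.imwrite(f"pics/{n}0.png",c["pixels"]); print(n,{k:v for k,v in c.items() if k!="pixels"})
c=viewer.camera("wrist");print({k:v for k,v in c.items() if k!="pixels"})
E
```

```text
{'clock': 0.0, 'position': array([ 0.12204932, -0.53597147,  0.20936836]), 'tool_rot': array([[ 9.75049563e-01,  2.21987249e-01, -1.02216289e-04],
       [ 2.21987189e-01, -9.75048691e-01,  1.31833980e-03],
       [ 1.92988767e-04, -1.30813735e-03, -9.99999126e-01]]), 'grip_width': 0.08535487599955258, 'force': array([ 0.51263225, -0.46407967, -0.07337773])} -0.0187
top {'fov_y': 51.932990713168735, 'cx': 320.44926285968796, 'cy': 238.15712866478117, 'xyz': array([0.42909811, 0.1521599 , 1.04745342]), 'rotation': array([[-0.00556675,  0.99679824, -0.07976387],
       [-0.99963183, -0.0034288 ,  0.02691544],
       [ 0.02655577,  0.07988433,  0.99645034]])}
side {'fov_y': 46.777273427390504, 'cx': 314.88460122465915, 'cy': 241.01603772924778, 'xyz': array([-0.27211794,  0.86802077,  0.76588237]), 'rotation': array([[-0.67037585,  0.42598375, -0.60756404],
       [-0.74178438, -0.36402233,  0.56324389],
       [ 0.01876587,  0.82826661,  0.56001987]])}
{'fov_y': 67.28120932147841, 'cx': 319.4177961103808, 'cy': 236.04147555023567, 'mount': array([[-8.72067932e-04,  9.45955139e-01,  3.24296338e-01,
         8.41563756e-02],
       [ 9.99999562e-01,  7.14706205e-04,  6.04347074e-04,
        -9.79705431e-05],
       [ 3.39908615e-04,  3.24296723e-01, -9.45955348e-01,
        -1.64263841e-01],
       [ 0.00000000e+00,  0.00000000e+00,  0.00000000e+00,
         1.00000000e+00]])}
```

View pics/top0.png

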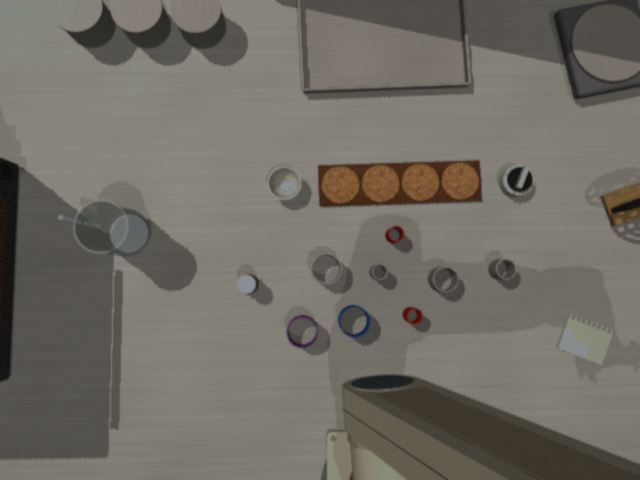

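View pics/side0.png

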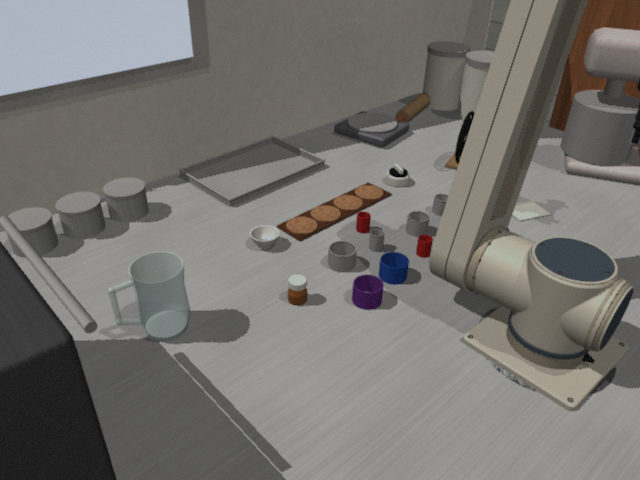

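The top view shows the timer at (518,180), at round_d's end (−y), and the salt dish at (285,183). So the order is 34 on d, 44 on c, 54 on b and 64 on a.

Candidates (top-view pixels):
- **Steel rings:** (327,269) looks like 64, (378,271) like 34, (444,280) like 54 and (504,269) like 44.
- **Look-alikes to leave alone:** blue (354,320), purple (302,330), red (395,234) and red (412,315).

I'll check this choice in one close crop and measure.

```bash
cat > h.py <<'E'
import numpy as np, cv2
from workcell import readout, viewer, job, env
def ray(c,u,v,z,pose=None):
    f=c["pixels"].shape[0]/2/np.tan(np.radians(c["fov_y"]/2))
    if "mount" in c:
        p,R=pose; M=c["mount"]; Rc=R@M[:3,:3]; o=p+R@M[:3,3]
    else: Rc,o=c["rotation"],c["xyz"]
    d=Rc@np.array([(u-c["cx"])/f,-(v-c["cy"])/f,-1]); t=(z-o[2])/d[2]
    return o+t*d
E
python3 - <<'E'
from h import *
c=viewer.camera("top"); im=c["pixels"]
cv2.imwrite("pics/crop1.png",cv2.resize(im[220:345,295:535],None,fx=3.3,fy=3.3,interpolation=cv2.INTER_CUBIC))
hsv=cv2.cvtColor(im,cv2.COLOR_BGR2HSV)
m=cv2.inRange(hsv,(5,90,90),(20,255,255)); m[:, :310]=0;m[:,490:]=0
m=cv2.morphologyEx(m,cv2.MORPH_OPEN,np.ones((5,5)))
for k in cv2.findContours(m,0,2)[0]:
    if cv2.contourArea(k)<100: continue
    (u,v),ax,_=cv2.fitEllipse(k); p=ray(c,u,v,.009); print("round",u,v,ax,p.round(4))
for n,u,v in (("64",327,269),("34",378,271),("54",444,280),("44",504,269),("timer",518,180)): print(n,ray(c,u,v,.045).round(3))
E
```

```text
round 339.9273986816406 184.1317138671875 (36.34163284301758, 37.195125579833984) [0.6278 0.0819 0.009 ]
round 380.0172119140625 182.82460021972656 (36.43687057495117, 37.2154541015625) [ 0.6306 -0.0041  0.009 ]
round 419.9508361816406 181.55247497558594 (36.03956985473633, 36.86574172973633) [ 0.6334 -0.0902  0.009 ]
round 459.6884460449219 180.3231201171875 (35.71589279174805, 36.82353973388672) [ 0.636  -0.1762  0.009 ]
64 [0.446 0.112 0.045]
34 [0.442 0.008 0.045]
54 [ 0.423 -0.127  0.045]
44 [ 0.445 -0.251  0.045]
timer [ 0.629 -0.287  0.045]
```

View pics/crop1.png

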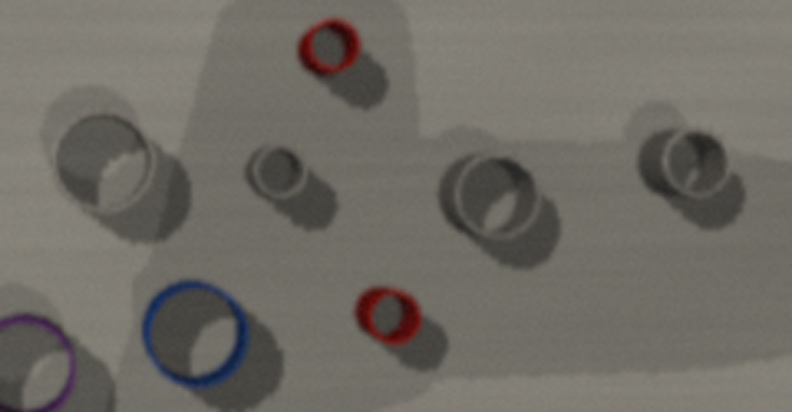

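The crop shows four steel rings. Their rims are centred at crop (104,163), (280,172), (496,196) and (695,163). The diameters come to about 62, 33, 54 and 42 mm, so they match 64, 34, 54 and 44. The red, blue and purple rings are separate. The rounds measure 86.0 mm apart, as given. I'll start with the 44.

>>> servo_tool(targets=[[[100,0.377,-0.203,0.02,0,0,-1.347],[100,0.377,-0.203,0.02,0,0,-1.347],[100,0.377,-0.203,0.02,0,0,-1.347],[100,0.377,-0.203,0.02,0,0,-1.347],[100,0.377,-0.203,0.02,0,0,-1.347],[100,0.377,-0.203,0.02,0,0,-1.347],[100,0.377,-0.203,0.02,0,0,-1.347],[100,0.377,-0.203,0.02,0,0,-1.347],[100,0.377,-0.203,0.02,0,0,-1.347],[100,0.377,-0.203,0.02,0,0,-1.347],[100,0.377,-0.203,0.02,0,0,-1.347],[100,0.377,-0.203,0.02,0,0,-1.347],[100,0.377,-0.203,0.02,0,0,-1.347],[100,0.377,-0.203,0.02,0,0,-1.347],[100,0.377,-0.203,0.02,0,0,-1.347]]], grip_force=25)

```text
clock: 1.45
position: [0.4438, -0.2556, 0.19]
tool_rot: [[0.003, 1.0, -0.0], [1.0, -0.003, -0.0], [-0.0, -0.0, -1.0]]
force: [0.4, -1.1, -0.6]
grip_width: 0.0857
grasp_force: 0.0
```

```bash
cat > look.py <<'E'
from h import *
import sys
# look.py name u0 v0 -> saves the wrist picture with world grid points of rim height
s=readout.observe(); c=viewer.camera("wrist"); np.savez("last.npz",p=s["position"],R=s["tool_rot"])
print(s["clock"],s["position"].round(4),s["tool_rot"].round(3).tolist(),s["grip_width"])
cv2.imwrite(f"pics/{sys.argv[1]}.png",c["pixels"])
E
python3 look.py w44
```

```text
1.45 [ 0.4438 -0.2556  0.19  ] [[0.003, 1.0, -0.0], [1.0, -0.003, -0.0], [-0.0, -0.0, -1.0]] 0.08571098859270711
```

View pics/w44.png

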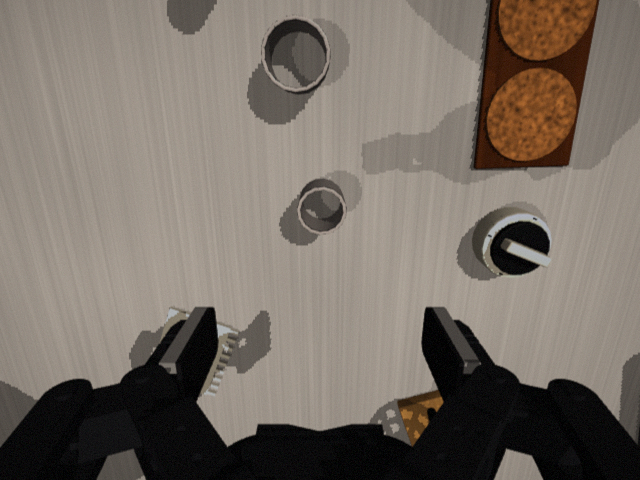

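The wrist picture shows the 44 rim centred at (322,210) and the 54 at (296,54), with the fingers open and clear.

```bash
python3 - <<'E'
from h import *
c=viewer.camera("wrist"); d=np.load("last.npz"); P=(d["p"],d["R"])
for n,u,v,z in (("44",322.5,210.5,.045),("54",296,54,.045),("rd",532,115,.009)):
    p=ray(c,u,v,z,P); print(n,p.round(4),(d["R"].T@(p-d["p"])).round(4))
print("w",[np.linalg.norm(ray(c,299,210,.045,P)-ray(c,346,210,.045,P))])
E
```

```text
44 [ 0.4469 -0.2537  0.045 ] [0.0019 0.0031 0.145 ]
54 [ 0.4266 -0.1288  0.045 ] [ 0.1267 -0.0176  0.145 ]
rd [ 0.6373 -0.1747  0.009 ] [0.0816 0.1932 0.181 ]
w [np.float64(0.04156272050314142)]
```

>>> servo_tool(targets=[[[100,0.0015,0.0025,0.04,0,0,0],[100,0.0015,0.0025,0.08,0,0,0],[100,0.0015,0.0025,0.12,0,0,0],[100,0.0015,0.0025,0.15,0,0,0],[100,0.0015,0.0025,0.17,0,0,0],[100,0.0015,0.0025,0.182,0,0,0],[100,0.0015,0.0025,0.182,0,0,0],[0,0.0015,0.0025,0.182,0,0,0],[0,0.0015,0.0025,0.182,0,0,0],[0,0.0015,0.0025,0.182,0,0,0],[0,0.0015,0.0025,0.182,0,0,0],[0,0.0015,0.0025,0.182,0,0,0],[0,0.0015,0.0025,0.182,0,0,0],[0,0.0015,0.0025,0.182,0,0,0],[0,0.0015,0.0025,0.182,0,0,0]]])

```text
clock: 2.8
position: [0.4477, -0.2539, 0.0094]
tool_rot: [[0.0, 1.0, 0.002], [1.0, -0.0, -0.002], [-0.002, 0.002, -1.0]]
force: [-1.5, -0.3, 5.5]
grip_width: 0.0428
grasp_force: 24.6
```

>>> servo_tool(targets=[[[0,0,0,-0.02,0,0,0],[0,0,0,-0.05,0,0,0],[0,0,0,-0.08,0,0,0],[0,0.02,0.023,-0.09,0,0,0],[0,0.045,0.05,-0.09,0,0,0],[0,0.07,0.08,-0.09,0,0,0],[0,0.095,0.108,-0.09,0,0,0],[0,0.12,0.136,-0.09,0,0,0],[0,0.142,0.161,-0.09,0,0,0],[0,0.156,0.178,-0.09,0,0,0],[0,0.163,0.186,-0.09,0,0,0],[0,0.164,0.187,-0.08,0,0,0],[0,0.164,0.187,-0.06,0,0,0],[0,0.164,0.187,-0.06,0,0,0],[0,0.164,0.187,-0.06,0,0,0]]])

```text
clock: 4.05
position: [0.6325, -0.0898, 0.0671]
tool_rot: [[0.001, 1.0, -0.003], [1.0, -0.001, 0.001], [0.001, -0.003, -1.0]]
force: [-0.6, 0.4, 0.9]
grip_width: 0.0429
grasp_force: 25.8
```

```bash
python3 look.py w44b
```

```text
4.05 [ 0.6325 -0.0898  0.0671] [[0.001, 1.0, -0.003], [1.0, -0.001, 0.001], [0.001, -0.003, -1.0]] 0.042852176772319284
```

View pics/w44b.png

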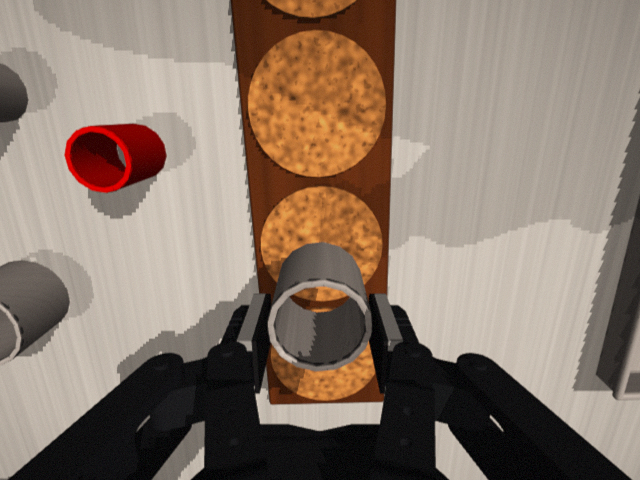

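Cutter held upright, rim centred at (320,324). Rounds are at (317,104) for b and (321,~247) for c. Next I check the offset between them.

```bash
python3 - <<'E'
from h import *
c=viewer.camera("wrist"); d=np.load("last.npz"); P=(d["p"],d["R"])
for n,u,v,z in (("44rim",320,324,.1027),("b",316.5,104,.009),("c",321,247,.009)):
    p=ray(c,u,v,z,P); print(n,p.round(4),(d["R"].T@(p-d["p"])).round(4))
E
```

```text
44rim [ 0.6334 -0.0884  0.1027] [ 0.0014  0.0008 -0.0356]
b [ 0.6313 -0.0013  0.009 ] [ 0.0885 -0.0011  0.0581]
c [ 0.6338 -0.0897  0.009 ] [0.     0.0015 0.0581]
```

>>> servo_tool(targets=[[[0,0,0.001,0.02,0,0,0],[0,0,0.001,0.035,0,0,0],[0,0,0.001,0.045,0,0,0],[0,0,0.001,0.048,0,0,0],[0,0,0.001,0.048,0,0,0],[0,0,0.001,0.048,0,0,0],[100,0,0.001,0.048,0,0,0],[100,0,0.001,0.048,0,0,0],[100,0,0.001,0.048,0,0,0],[100,0,0.001,0.048,0,0,0],[100,0,0.001,0.048,0,0,0],[100,0,0.001,0.03,0,0,0],[100,0,0.001,0,0,0,0],[100,0,0.001,-0.03,0,0,0],[100,0,0.001,-0.05,0,0,0],[100,0,0.001,-0.05,0,0,0],[100,0,0.001,-0.05,0,0,0]]])

```text
clock: 5.57
position: [0.6357, -0.0893, 0.1193]
tool_rot: [[-0.0, 1.0, 0.003], [1.0, 0.0, -0.001], [-0.001, 0.003, -1.0]]
force: [1.0, 0.1, 0.5]
grip_width: 0.0854
grasp_force: 0.0
```

>>> servo_tool(targets=[[[70,0.01,-0.02,0,0,0,0],[70,0.025,-0.05,0,0,0,0],[70,0.04,-0.083,0,0,0,0],[70,0.055,-0.115,0,0,0,0],[70,0.07,-0.145,0,0,0,0],[70,0.085,-0.173,0,0,0,0],[70,0.0935,-0.192,0,0,0,0],[70,0.0935,-0.193,0,0,0,0],[70,0.0935,-0.193,0,0,0,0]]])

```text
clock: 6.32
position: [0.441, 0.0048, 0.1175]
tool_rot: [[-0.001, 1.0, -0.001], [1.0, 0.001, 0.0], [0.0, -0.001, -1.0]]
force: [0.4, 0.6, 0.6]
grip_width: 0.0596
grasp_force: 0.0
```

```bash
python3 look.py w34
```

```text
6.3167 [0.441  0.0048 0.1175] [[-0.001, 1.0, -0.001], [1.0, 0.001, 0.0], [0.0, -0.001, -1.0]] 0.05955804202841473
```

View pics/w34.png

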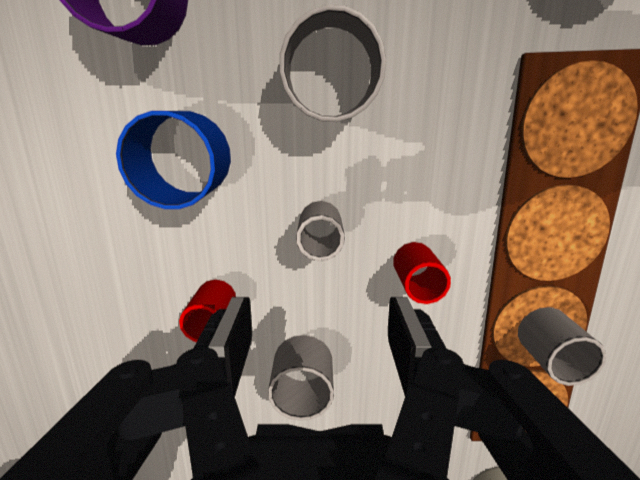

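34 rim at (321,238); 64 rim at (332,64); the placed 44 stands with its rim at (574,360).

```bash
cat > cast.py <<'E'
from h import *
import sys
c=viewer.camera("wrist"); d=np.load("last.npz"); P=(d["p"],d["R"])
for a in sys.argv[1:]:
    n,u,v,z=a.split(","); p=ray(c,float(u),float(v),float(z),P); print(n,p.round(4),(d["R"].T@(p-d["p"])).round(4))
E
python3 cast.py 34,321,237.5,.045 64,332,64,.045 44,574,360,.054 red,425,275,.045
```

```text
34 [0.4425 0.0064 0.045 ] [0.0017 0.0016 0.0725]
64 [0.449 0.116 0.045] [0.1112 0.0081 0.0725]
44 [ 0.6337 -0.0882  0.054 ] [-0.0931  0.1926  0.0634]
red [ 0.5175 -0.0221  0.045 ] [-0.0269  0.0764  0.0725]
```

>>> servo_tool(targets=[[[70,0.001,0.0015,0.03,0,0,0],[70,0.001,0.0015,0.06,0,0,0],[70,0.001,0.0015,0.085,0,0,0],[70,0.001,0.0015,0.1,0,0,0],[70,0.001,0.0015,0.108,0,0,0],[70,0.001,0.0015,0.108,0,0,0],[0,0.001,0.0015,0.108,0,0,0],[0,0.001,0.0015,0.108,0,0,0],[0,0.001,0.0015,0.108,0,0,0],[0,0.001,0.0015,0.108,0,0,0],[0,0.001,0.0015,0.108,0,0,0],[0,0.001,0.0015,0.108,0,0,0]]])

```text
clock: 7.42
position: [0.4446, 0.0051, 0.0109]
tool_rot: [[0.0, 1.0, 0.002], [1.0, -0.0, -0.001], [-0.001, 0.002, -1.0]]
force: [-0.4, -1.7, 6.8]
grip_width: 0.0327
grasp_force: 25.3
```

>>> servo_tool(targets=[[[0,0,0,-0.02,0,0,0],[0,0,0,-0.05,0,0,0],[0,0,0,-0.08,0,0,0],[0,-0.02,0.021,-0.095,0,0,0],[0,-0.045,0.048,-0.095,0,0,0],[0,-0.07,0.075,-0.095,0,0,0],[0,-0.095,0.102,-0.095,0,0,0],[0,-0.12,0.129,-0.095,0,0,0],[0,-0.145,0.156,-0.095,0,0,0],[0,-0.165,0.178,-0.095,0,0,0],[0,-0.178,0.191,-0.095,0,0,0],[0,-0.1805,0.193,-0.09,0,0,0],[0,-0.1805,0.193,-0.075,0,0,0],[0,-0.1805,0.193,-0.06,0,0,0],[0,-0.1805,0.193,-0.06,0,0,0],[0,-0.1805,0.193,-0.06,0,0,0]]])

```text
clock: 8.75
position: [0.6356, -0.1744, 0.0694]
tool_rot: [[-0.0, 1.0, -0.002], [1.0, 0.0, 0.001], [0.001, -0.002, -1.0]]
force: [0.1, 0.3, -0.3]
grip_width: 0.0329
grasp_force: 25.2
```

```bash
python3 look.py w34b
```

```text
8.75 [ 0.6356 -0.1744  0.0694] [[-0.0, 1.0, -0.002], [1.0, 0.0, 0.001], [0.001, -0.002, -1.0]] 0.03290054803658414
```

View pics/w34b.png

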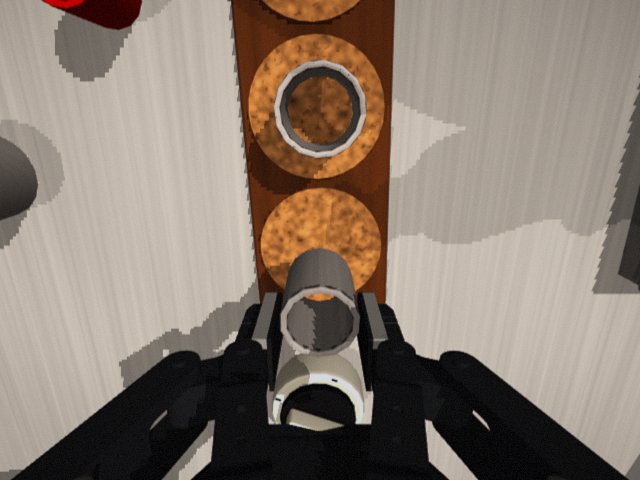

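The 44 is centred on c (320,107). The 34 is held at (320,321) over d (321,247), the same geometry as before, so I lower and release.

>>> servo_tool(targets=[[[0,-0.001,0.001,0.02,0,0,0],[0,-0.001,0.001,0.035,0,0,0],[0,-0.001,0.001,0.045,0,0,0],[0,-0.001,0.001,0.049,0,0,0],[0,-0.001,0.001,0.049,0,0,0],[0,-0.001,0.001,0.049,0,0,0],[80,-0.001,0.001,0.049,0,0,0],[80,-0.001,0.001,0.049,0,0,0],[80,-0.001,0.001,0.049,0,0,0],[80,-0.001,0.001,0.049,0,0,0],[80,-0.001,0.001,0.049,0,0,0],[80,-0.001,0.001,0.03,0,0,0],[80,-0.001,0.001,0,0,0,0],[80,-0.001,0.001,-0.03,0,0,0],[80,-0.001,0.001,-0.05,0,0,0],[80,-0.001,0.001,-0.05,0,0,0],[80,-0.001,0.001,-0.05,0,0,0]]])

```text
clock: 10.22
position: [0.6382, -0.1764, 0.1213]
tool_rot: [[-0.0, 1.0, 0.002], [1.0, 0.0, -0.001], [-0.001, 0.002, -1.0]]
force: [-0.3, 0.7, -0.0]
grip_width: 0.0685
grasp_force: 0.0
```

>>> servo_tool(targets=[[[100,0.005,-0.02,0,0,0,0],[100,0.012,-0.055,0,0,0,0],[100,0.02,-0.09,0,0,0,0],[100,0.028,-0.125,0,0,0,0],[100,0.036,-0.16,0,0,0,0],[100,0.042,-0.19,0,0,0,0],[100,0.0465,-0.208,0,0,0,0],[100,0.0465,-0.2115,0,0,0,0],[100,0.0465,-0.2115,0,0,0,0],[100,0.0465,-0.2115,0,0,0,0]]])

```text
clock: 11.05
position: [0.4268, -0.13, 0.1197]
tool_rot: [[0.0, 1.0, 0.0], [1.0, -0.0, -0.0], [-0.0, 0.0, -1.0]]
force: [0.1, -1.2, -0.4]
grip_width: 0.0853
grasp_force: 0.0
```

```bash
python3 look.py w54
```

```text
11.05 [ 0.4268 -0.13    0.1197] [[0.0, 1.0, 0.0], [1.0, -0.0, -0.0], [-0.0, 0.0, -1.0]] 0.08527270539656438
```

View pics/w54.png

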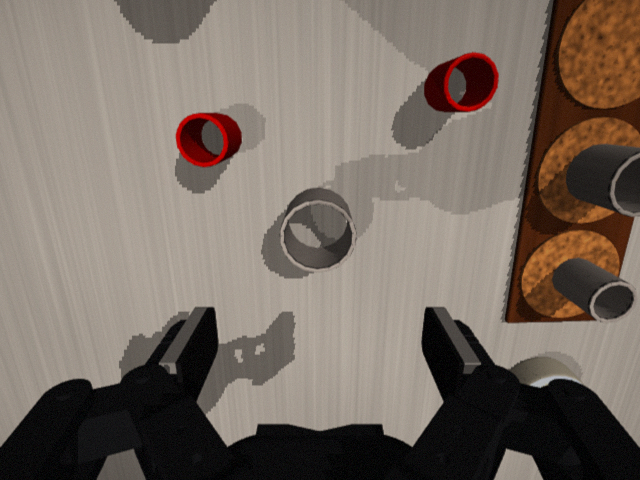

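The 54 rim is at (318,236), which is within about 2 mm of the tool axis. Placed 34 on d is visible at (610,300). Descend and grip.

>>> servo_tool(targets=[[[100,0.001,-0.0005,0.03,0,0,0],[100,0.001,-0.0005,0.06,0,0,0],[100,0.001,-0.0005,0.085,0,0,0],[100,0.001,-0.0005,0.103,0,0,0],[100,0.001,-0.0005,0.113,0,0,0],[100,0.001,-0.0005,0.113,0,0,0],[0,0.001,-0.0005,0.113,0,0,0],[0,0.001,-0.0005,0.113,0,0,0],[0,0.001,-0.0005,0.113,0,0,0],[0,0.001,-0.0005,0.113,0,0,0],[0,0.001,-0.0005,0.113,0,0,0],[0,0.001,-0.0005,0.113,0,0,0]]])

```text
clock: 12.1
position: [0.4266, -0.1291, 0.0079]
tool_rot: [[-0.0, 1.0, 0.002], [1.0, 0.0, -0.001], [-0.001, 0.002, -1.0]]
force: [1.7, -0.2, 6.3]
grip_width: 0.0525
grasp_force: 26.5
```

>>> servo_tool(targets=[[[0,0,0,-0.02,0,0,0],[0,0,0,-0.05,0,0,0],[0,0,0,-0.08,0,0,0],[0,0.014,0.023,-0.095,0,0,0],[0,0.032,0.052,-0.095,0,0,0],[0,0.05,0.081,-0.095,0,0,0],[0,0.068,0.111,-0.095,0,0,0],[0,0.086,0.14,-0.095,0,0,0],[0,0.104,0.169,-0.095,0,0,0],[0,0.118,0.192,-0.095,0,0,0],[0,0.1265,0.204,-0.095,0,0,0],[0,0.1265,0.206,-0.09,0,0,0],[0,0.1265,0.206,-0.075,0,0,0],[0,0.1265,0.206,-0.06,0,0,0],[0,0.1265,0.206,-0.06,0,0,0],[0,0.1265,0.206,-0.06,0,0,0]]])

```text
clock: 13.43
position: [0.6304, -0.0025, 0.0664]
tool_rot: [[0.0, 1.0, -0.002], [1.0, -0.0, 0.0], [0.0, -0.002, -1.0]]
force: [0.8, -0.4, -0.5]
grip_width: 0.0519
grasp_force: 26.9
```

```bash
python3 look.py w54b
```

```text
13.4333 [ 0.6304 -0.0025  0.0664] [[0.0, 1.0, -0.002], [1.0, -0.0, 0.0], [0.0, -0.002, -1.0]] 0.05192722883020442
```

View pics/w54b.png

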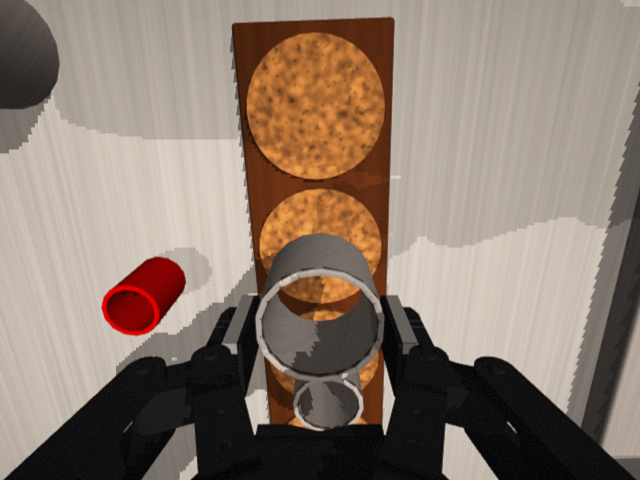

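The 54 rim is at (320,324) over b (320,247), aligned. I lower and release.

>>> servo_tool(targets=[[[0,-0.001,0.001,0.02,0,0,0],[0,-0.001,0.001,0.035,0,0,0],[0,-0.001,0.001,0.045,0,0,0],[0,-0.001,0.001,0.049,0,0,0],[0,-0.001,0.001,0.049,0,0,0],[0,-0.001,0.001,0.049,0,0,0],[100,-0.001,0.001,0.049,0,0,0],[100,-0.001,0.001,0.049,0,0,0],[100,-0.001,0.001,0.049,0,0,0],[100,-0.001,0.001,0.049,0,0,0],[100,-0.001,0.001,0.049,0,0,0],[100,-0.001,0.001,0.03,0,0,0],[100,-0.001,0.001,0,0,0,0],[100,-0.001,0.001,-0.03,0,0,0],[100,-0.001,0.001,-0.05,0,0,0],[100,-0.001,0.001,-0.05,0,0,0],[100,-0.001,0.001,-0.05,0,0,0]]])

```text
clock: 14.9
position: [0.6333, -0.0032, 0.1183]
tool_rot: [[-0.0, 1.0, 0.003], [1.0, 0.0, -0.0], [-0.0, 0.003, -1.0]]
force: [0.2, -1.0, -0.2]
grip_width: 0.0856
grasp_force: 0.0
```

>>> servo_tool(targets=[[[100,0.012,-0.02,0,0,0,0],[100,0.03,-0.048,0,0,0,0],[100,0.049,-0.077,0,0,0,0],[100,0.068,-0.107,0,0,0,0],[100,0.087,-0.136,0,0,0,0],[100,0.104,-0.163,0,0,0,0],[100,0.1175,-0.182,0,0,0,0],[100,0.1175,-0.184,0,0,0,0],[100,0.1175,-0.184,0,0,0,0],[100,0.1175,-0.184,0,0,0,0]]])

```text
clock: 15.73
position: [0.4489, 0.1142, 0.1166]
tool_rot: [[-0.0, 1.0, -0.0], [1.0, 0.0, -0.0], [-0.0, -0.0, -1.0]]
force: [-0.3, 0.3, -0.0]
grip_width: 0.0855
grasp_force: 0.0
```

```bash
python3 look.py w64
```

```text
15.7333 [0.4489 0.1142 0.1166] [[-0.0, 1.0, -0.0], [1.0, 0.0, -0.0], [-0.0, -0.0, -1.0]] 0.08549218107509401
```

View pics/w64.png

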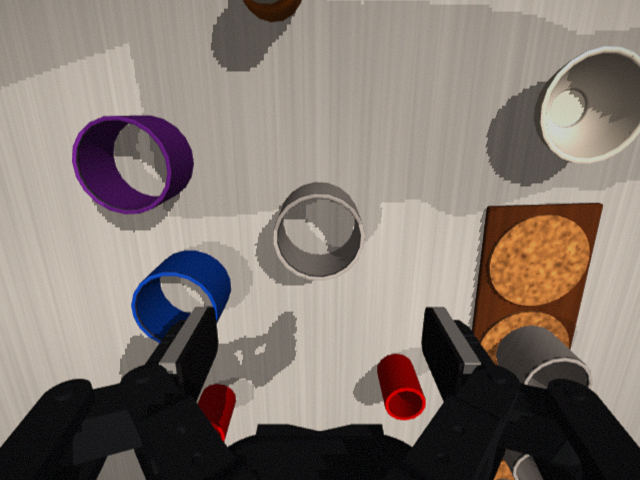

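The 64 rim is at (318,236), on the tool axis; the blue, purple and red rings are clear of both fingers.

>>> servo_tool(targets=[[[100,0.001,-0.0005,0.03,0,0,0],[100,0.001,-0.0005,0.06,0,0,0],[100,0.001,-0.0005,0.085,0,0,0],[100,0.001,-0.0005,0.102,0,0,0],[100,0.001,-0.0005,0.111,0,0,0],[100,0.001,-0.0005,0.111,0,0,0],[0,0.001,-0.0005,0.111,0,0,0],[0,0.001,-0.0005,0.111,0,0,0],[0,0.001,-0.0005,0.111,0,0,0],[0,0.001,-0.0005,0.111,0,0,0],[0,0.001,-0.0005,0.111,0,0,0],[0,0.001,-0.0005,0.111,0,0,0]]])

```text
clock: 16.78
position: [0.4492, 0.1152, 0.0072]
tool_rot: [[0.0, 1.0, 0.003], [1.0, -0.0, -0.0], [-0.0, 0.003, -1.0]]
force: [0.0, -2.1, 7.6]
grip_width: 0.0632
grasp_force: 27.6
```

>>> servo_tool(targets=[[[0,0,0,-0.02,0,0,0],[0,0,0,-0.05,0,0,0],[0,0,0,-0.08,0,0,0],[0,-0.004,0.023,-0.095,0,0,0],[0,-0.009,0.052,-0.095,0,0,0],[0,-0.014,0.081,-0.095,0,0,0],[0,-0.019,0.111,-0.095,0,0,0],[0,-0.025,0.14,-0.095,0,0,0],[0,-0.03,0.167,-0.095,0,0,0],[0,-0.032,0.18,-0.095,0,0,0],[0,-0.032,0.181,-0.09,0,0,0],[0,-0.032,0.181,-0.075,0,0,0],[0,-0.032,0.181,-0.06,0,0,0],[0,-0.032,0.181,-0.06,0,0,0],[0,-0.032,0.181,-0.06,0,0,0]]])

```text
clock: 18.03
position: [0.6278, 0.0836, 0.0657]
tool_rot: [[-0.0, 1.0, -0.002], [1.0, 0.0, 0.0], [0.0, -0.002, -1.0]]
force: [0.2, 0.3, -0.8]
grip_width: 0.0631
grasp_force: 28.2
```

```bash
python3 look.py w64b
```

```text
18.0333 [0.6278 0.0836 0.0657] [[-0.0, 1.0, -0.002], [1.0, 0.0, 0.0], [0.0, -0.002, -1.0]] 0.06313407623857836
```

View pics/w64b.png

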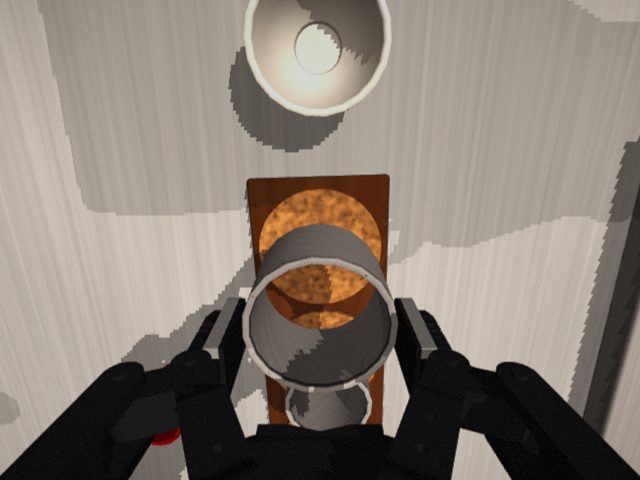

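The 64 rim is at (320,324) over a (320,247), aligned. I lower, release and rise, then back off so the top camera can see.

>>> servo_tool(targets=[[[0,-0.001,0.001,0.02,0,0,0],[0,-0.001,0.001,0.035,0,0,0],[0,-0.001,0.001,0.045,0,0,0],[0,-0.001,0.001,0.049,0,0,0],[0,-0.001,0.001,0.049,0,0,0],[0,-0.001,0.001,0.049,0,0,0],[100,-0.001,0.001,0.049,0,0,0],[100,-0.001,0.001,0.049,0,0,0],[100,-0.001,0.001,0.049,0,0,0],[100,-0.001,0.001,0.049,0,0,0],[100,-0.001,0.001,0.049,0,0,0],[100,-0.001,0.001,0.03,0,0,0],[100,-0.001,0.001,0,0,0,0],[100,-0.001,0.001,-0.03,0,0,0],[100,-0.001,0.001,-0.06,0,0,0],[100,-0.001,0.001,-0.08,0,0,0],[100,-0.001,0.001,-0.08,0,0,0]]])

```text
clock: 19.5
position: [0.632, 0.0823, 0.1511]
tool_rot: [[-0.0, 1.0, 0.007], [1.0, 0.0, -0.0], [-0.0, 0.007, -1.0]]
force: [0.6, 0.4, -1.2]
grip_width: 0.0854
grasp_force: 0.0
```

>>> servo_tool(targets=[[[100,0,-0.03,-0.03,0,0,0],[100,0,-0.07,-0.04,0,0,0],[100,0,-0.11,-0.04,0,0,0],[100,0,-0.15,-0.04,0,0,0],[100,0,-0.19,-0.04,0,0,0],[100,0,-0.22,-0.04,0,0,0],[100,0,-0.24,-0.04,0,0,0],[100,0,-0.25,-0.04,0,0,0],[100,0,-0.25,-0.04,0,0,0],[100,0,-0.25,-0.04,0,0,0]]])

```text
clock: 20.33
position: [0.3809, 0.0823, 0.1862]
tool_rot: [[0.0, 1.0, 0.001], [1.0, -0.0, -0.0], [-0.0, 0.001, -1.0]]
force: [0.2, -0.8, -0.4]
grip_width: 0.0855
grasp_force: 0.0
```

```bash
python3 - <<'E'
from h import *
c=viewer.camera("top"); cv2.imwrite("pics/end.png",cv2.resize(c["pixels"][130:290,270:550],None,fx=2.8,fy=2.8,interpolation=cv2.INTER_CUBIC))
E
```

```text
(no output)
```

View pics/end.png

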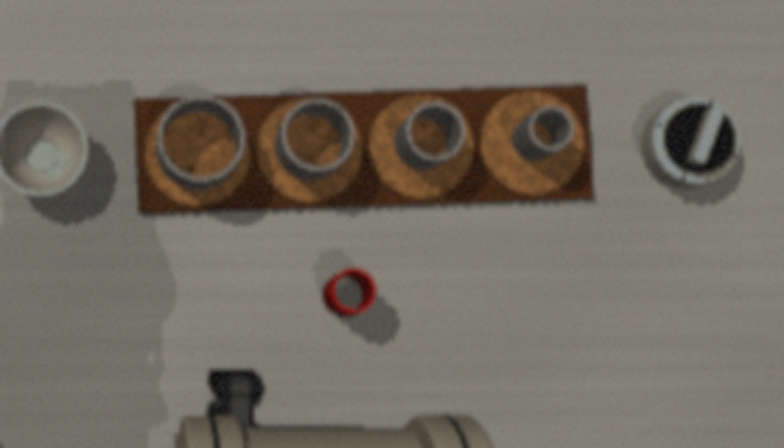

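The strip carries 64, 54, 44 and 34 from left to right, with the timer at the right end. The rims are at crop (202,139), (317,135), (434,131) and (550,129). I check the numbers before handing in.

```bash
python3 - <<'E'
from h import *
c=viewer.camera("top")
R=[(.628,.082),(.6306,-.0041),(.6334,-.0902),(.636,-.1762)]
e=[np.linalg.norm(ray(c,270+u/2.8,130+v/2.8,.054)[:2]-r) for (u,v),r in zip([(202,139),(317,135),(434,131),(550,129)],R)]
print(e)
if max(e)<.007: print(job.close_job())
E
```

```text
[np.float64(0.0017955280747416625), np.float64(0.0008578031739265576), np.float64(0.0010268215570561003), np.float64(0.00010384802599835547)]
the job is handed in; nothing more can be done
None
```

The job is handed in: the 34, 44, 54 and 64 mm cutters stand on rounds d, c, b and a, smallest at the timer's end, each within about 2 mm of centre by the top camera; I never touched the timer or jug.

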